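Isolate the belt grinder and hold its tension arm down for a belt change

TASK

The worn belt is off the bench grinder and my workmate is waiting to slip a new one over the wheels: first make the grinder safe by turning the handle of the isolator box a quarter turn anticlockwise, from on to off, and only then press the spring-loaded tension arm down by its handgrip until it rests fully on its lower stop. Keep holding it down there: you finish while still holding the arm down, with the isolator left off. Leave the tray of stones, the tin, the flask and the spanner where they are.

Things in the scene. Friction and masses are not known exactly. Their poses are not given: they have to be found in the camera images.
- grinder: Grey bench belt grinder without belt, fixed, 260 x 420 mm. Origin: on the bench under its upright frame plate (12 mm thick, y -140 to 110 mm, 240 mm high). Own x: to the side where the wheels overhang (to 95 mm); the motor sticks out to x = -147 mm at y = 45 mm, 159 mm high. Own y: along the machine towards the handgrip; platen and work rest at the other end, to y = -210 mm, 231 mm high. z up.
- lever_pivot (a point): Point on the axis of the tension arm's hinge, in the arm's mid-plane; fixed on the grinder at its own (16, -30, 205) mm, axes as the grinder's. The hinge axis is the grinder's x axis.
- tension_arm (a joint): Angle of the spring-loaded tension arm, a flat steel bar from the pivot to the grinder's +y with a 68 mm wheel 135 mm along it and the handgrip at its end. 0 = up on its upper stop, where the spring keeps it (0.25 rad above level); grows as it is pressed down; 0.40 rad = fully down on its rigid lower stop (0.15 rad below level). Pushing at mid-grip takes about 10 N to start, 17 N at the stop.
- handgrip (a point): Black rubber handgrip on the end of the tension arm, a rounded flat bar 26 mm wide (own x), 105 mm long (own y, along the arm), 18 mm thick (own z). Origin: its centre, 236 mm from the pivot, about 263 mm above the bench with the arm up and 170 mm with it fully down. It moves and tilts with the arm. Nothing lies within 40 mm beside or below it.
- isolator: Grey plastic switch box 120 x 90 x 60 mm high, lying screwed flat to the bench beside the grinder (to its left or to its right), with a rotary handle on top. Origin: centre of its underside; x along its long side, z up. A bare metal plate 70 mm square, 4 mm thick, lies on top, with a black tick mark at +x (on) and a black dot at +y (off).
- isolator_grip (a point): Point on the isolator handle's vertical axis, 90 mm above the bench, in the middle of the height of its grip bar; its x axis runs along the bar towards the pointer nose and turns with the handle. The bar is black plastic, 65 mm long, 14 mm wide, and rises from 74 mm to 100 mm above the bench, on a round 52 mm skirt.
- isolator_handle (a joint): Angle of the isolator's handle: 0 rad = on (bar in line with the box, pointer to the tick at the box's +x), 1.571 rad = off (bar across the box, pointer to the dot at its +y), growing anticlockwise seen from above. A snap spring pulls it to the nearer end (about 0.2 N m to leave it); past 1.0 rad it snaps on to off when let go.
- tray: Loose open steel tray 150 x 130 x 30 mm with small black stones in it. Origin: centre of its underside. Bystander.
- tin: Loose open aluminium tin, 74 mm diameter, 90 mm high. Origin: centre of its underside. Bystander.
- flask: Loose cream drinking flask, 68 mm diameter, 210 mm high, standing. Origin: centre of its underside. Bystander.
- spanner: Loose steel spanner, 180 mm long, lying flat. Bystander.
Mind the look-alikes: they are no part of the job. Leave any purple or yellow look-alike of the isolator alone.

How it is judged:
By the outcome, as a careful person would: the job done as asked, in the order asked, and still so for the second after the job is handed in, while the arm keeps its last pose, push and grip.
It also fails if it takes over 54 s, if anything falls off the work surface, if the arm or the gripper's body presses on something with over 40 N, if the wrist force passes 120 N, or if a joint passes its speed limit or range.

ROBOT

A 6-joint arm with a two-finger parallel gripper is mounted at the origin on the work surface. World frame = base frame: x ahead of the robot, y to its left, z up, the work surface at z = 0. Lengths are in m, angles in rad, forces in N, time in s.
With the tool pointing down it reaches from about 0.3 to 0.875 m from the base axis. Payload 6.4 kg.
Tool frame: the origin (TCP) lies midway between the tips of the shut fingers; the grasp point (between the pads) lies 19 mm behind it; z points along the fingers, y is the line along which they close (so a half turn about z gives the same grasp; the last joint's range is limited). The gripper opens to 85 mm and grips with 20 to 120 N. Pads are 22 mm wide; open, the fingers measure 114 mm over their backs; the gripper's body (76 mm by 85 mm) begins 54 mm behind the grasp point. The pads swing forward as they close: fully open they stand 13 mm farther back than shut.
Start: joints at [-1.345, 0.181, 1.607, -0, 1.354, -0.206], TCP at [0.241, -0.522, 0.231] pointing down, gripper open.
Joint ranges: [-2.99, 2.99], [-0.89, 2.07], [0.3, 2.58], [-1.14, 4.28], [0, 2.63], [-3.12, 3.12]. Speed limits (rad/s): [2.57, 2.57, 3.01, 3.14, 3.14, 3.14].

INTERFACE

Orientations are given as a unit quaternion [w, x, y, z].
In Python, from bench import ctrl gives the robot as it stands.
- The arm moves only by the tool drive_tool, never from a script. Its argument "plan" is a list that holds one entry, the list of rows, each a list of 4 numbers: the shift along the tool's x, y, z scaled (see below), then the turn about the tool's z scaled (see below). In form: [[[x, y, z, roll], ...]]. A call has 1 to 12 rows; each row is the pose to reach, as a shift and turn from the pose commanded when the call began, along the tool's axes at that moment, turning the shorter way round; what a row does not reach only later rows make up. The controller multiplies each number of a shift by 400 mm and each number of a turn by 180 degrees. A row lasts 1/12 s, in which the tool goes at most 41.7 mm and 7.16 degrees, less where a joint would pass 70% of its speed; a pose out of reach is approached as far as the arm can. A call with a number of a shift or a turn outside -1 to 1 is refused whole. A call with a gripper value outside its range is refused whole. "jaw" is the closure, from 0 (fully open) to 1 (shut), set as the call begins (left out, the last holds). The fingers move at their own pace and stop on an object; the grip force is fixed at half the most. Time passes only in rows, so rows that repeat a pose let the fingers close. It gives the time, the measured TCP pose, the force, the opening and the grip force at its end, in the units of the state.
- ctrl.get_obs(): the state, without advancing time (a new reading comes with each control period).
- ctrl.camera(name): name is "scene" or "top"; returns (picture, depth): 480x640x3 uint8, red, green, blue; 480x640 float32, m along the optical axis (not along the pixel's ray), 0 where there is no reading.
- ctrl.camera_info(name): a dict with "camera_matrix" (3x3 intrinsics, pixels), "D" ([k1, k2, p1, p2, k3] as OpenCV has them; the pictures are not rectified), "R" (3x3) and "t" (3): a world point X has camera coordinates R X + t. Camera axes: x right, y down, z forward; pixel columns grow to the right and rows downward; lengths in m; the calibration is good to about 2 mm. A picture is of the moment at which its call begins. camera_info takes no time and is no camera call.
- ctrl.hand_in(): hands the job in; it is judged then, once.
The state is a dict: "time_s": time; "q": joint angles; "dq": joint speeds; "joint_efforts": joint torques, N m; "eef_pos": TCP position; "eef_rot": TCP orientation; "wrist_force": force on the tool from outside, world axes, zero at the start; "torque": the same for the moment, N m; "opening": opening from 0.0 (shut) to 1.0 (fully open); "grasp_force": force on a finger pad.
Only numpy, scipy, OpenCV 4.12 (cv2) and the standard library are available. Lean on these libraries where they do the work, as an engineer would, in place of code of your own. Each camera call takes 0.05 s, during which the arm holds its last target. There are 200 camera calls.

## Working session

There is one attempt and no reset: what is moved stays moved. The work goes in short steps, Python scripts to look and compute and a tool call to move; the robot and the scene stay as the last step left them, time stands still between calls to the robot, and variables do not carry over. Pictures are saved under pics/ and viewed, at most 10 in all, crops included, and the job is handed in when it is done.

Besides the shell and the picture viewer there is one more tool, called after ">>>" by a JSON object that holds its "op" and its "data". drive_tool: Moves the arm, as the interface text tells. Its arguments: {"type":"object","properties":{"plan":{"type":"array"},"jaw":{"type":"number"}},"required":["plan"]}

```bash
mkdir -p pics; python3 - <<'E'
from bench import ctrl
import cv2,numpy as np
o=ctrl.get_obs();print({k:np.round(v,3) for k,v in o.items()})
for n in("scene","top"):
    p,d=ctrl.camera(n);cv2.imwrite(f"pics/{n}0.png",p[:,:,::-1]);np.savez(f"{n}0.npz",p=p,d=d)
    i=ctrl.camera_info(n);print({k:np.round(v,3).tolist() for k,v in i.items()}, (d>0).mean())
E
```

```text
{'time_s': np.float64(0.0), 'q': array([-1.345,  0.182,  1.608,  0.   ,  1.354, -0.206]), 'dq': array([ 0.   ,  0.001, -0.   ,  0.001,  0.001,  0.   ]), 'joint_efforts': array([ 2.0000e-03, -4.4487e+01, -3.5133e+01, -0.0000e+00,  9.0000e-03,
       -0.0000e+00]), 'eef_pos': array([ 0.241, -0.522,  0.23 ]), 'eef_rot': array([-0.001,  0.977,  0.214, -0.   ]), 'wrist_force': array([-0.096, -0.179, -0.067]), 'torque': array([-0.021, -0.028,  0.002]), 'grasp_force': np.float64(0.0), 'opening': np.float64(1.001)}
{'camera_matrix': [[576.67, 0.0, 316.745], [0.0, 576.67, 237.993], [0.0, 0.0, 1.0]], 'D': [0.005, 0.0, 0.0, 0.0, 0.0], 'R': [[-0.694, 0.72, -0.013], [0.55, 0.518, -0.655], [-0.465, -0.462, -0.755]], 't': [0.394, -0.163, 2.138]} 0.9946028645833334
{'camera_matrix': [[504.603, 0.0, 314.707], [0.0, 504.603, 241.336], [0.0, 0.0, 1.0]], 'D': [-0.135, 0.0, 0.0, 0.0, 0.0], 'R': [[-0.029, -1.0, 0.007], [-0.996, 0.028, -0.08], [0.08, -0.009, -0.997]], 't': [-0.015, 0.547, 1.422]} 0.996171875
```

View pics/scene0.png

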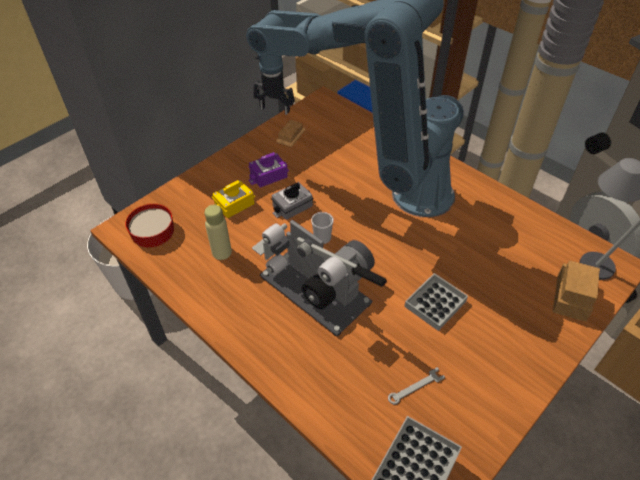

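View pics/top0.png

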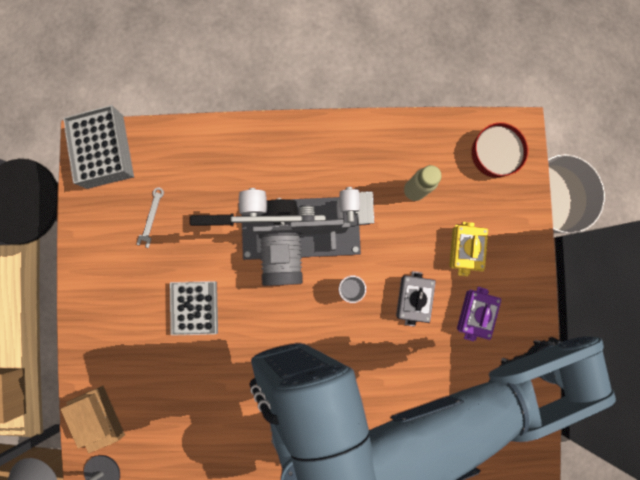

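The scene shows three isolator boxes. In the top view they are grey at (416,298), yellow at (469,248) and purple at (480,313). The grey one beside the grinder fits the description; yellow and purple are the look-alikes. The handgrip is at top (210,219). The tin at (352,289) is close to the isolator.

```bash
cat > h.py <<'E'
import cv2,numpy as np
from bench import ctrl
def ray(n,uv):
    i=ctrl.camera_info(n);R=np.array(i["R"]);t=np.array(i["t"])
    q=cv2.undistortPoints(np.array(uv,float).reshape(-1,1,2),np.array(i["camera_matrix"]),np.array(i["D"])).reshape(-1,2)
    return -R.T@t,np.c_[q,np.ones(len(q))]@R
def onz(n,uv,z):
    c,r=ray(n,uv);return c+r*((z-c[2])/r[:,2])[:,None]
def cloud(n,d):
    v,u=np.mgrid[0:480,0:640];c,r=ray(n,np.c_[u.ravel(),v.ravel()])
    return (c+r*d.reshape(-1,1)).reshape(480,640,3)
E
python3 - <<'E'
from h import *
T=np.load("top0.npz");S=np.load("scene0.npz")
a=cv2.resize(T['p'][265:335,380:460],None,fx=5,fy=5,interpolation=2)
b=cv2.resize(S['p'][170:225,260:325],None,fx=6,fy=6,interpolation=2)
h=350;b=cv2.resize(b,(390,h));cv2.imwrite("pics/iso.png",np.hstack([a,b])[:,:,::-1])
for n,D in(("top",T),("scene",S)):
    P=cloud(n,D['d']);p=D['p'].astype(int);dark=p.max(2)<60
    # handgrip / handle by dark + height
    for nm,zr,box in(("hand",(.2,.3),None),("bar",(.07,.12),None)):
        m=dark&(P[...,2]>zr[0])&(P[...,2]<zr[1])&(P[...,0]>.3)
        k,l,s,c=cv2.connectedComponentsWithStats(m.astype(np.uint8))
        for j in range(1,k):
            if s[j,4]>25:
                q=P[l==j];print(n,nm,s[j],np.round(c[j],1),"med",np.round(np.median(q,0),3),"min",q.min(0).round(3),"max",q.max(0).round(3))
P=cloud("top",T['d']);x=[(416,298),(352,289),(422,182),(282,258),(252,200),(348,200),(192,307)]
for u,v in x: print(u,v,P[v,u].round(3))
E
```

```text
top hand [190 215  43  10 373] [209.7 219.8] med [0.585 0.222 0.272] min [0.575 0.168 0.256] max [0.598 0.266 0.288]
top bar [289 201   9  14  79] [293.5 207.6] med [0.632 0.023 0.11 ] min [0.614 0.016 0.082] max [0.652 0.036 0.12 ]
top bar [297 230  35   7  69] [312.3 231.6] med [ 0.568 -0.021  0.101] min [ 0.558 -0.075  0.073] max [0.569 0.016 0.12 ]
top bar [410 289  16  21 198] [417.2 299.7] med [ 0.373 -0.304  0.08 ] min [ 0.349 -0.331  0.07 ] max [ 0.403 -0.287  0.107]
scene hand [124  43  40  32 370] [146.6  59.2] med [ 0.363 -1.126  0.256] min [ 0.3  -1.14  0.2 ] max [ 0.467 -1.108  0.3  ]
scene hand [ 94  61  46  35 484] [114.4  77.5] med [ 0.522 -1.126  0.243] min [ 0.414 -1.143  0.2  ] max [ 0.599 -1.109  0.3  ]
scene hand [297 249   9   8  32] [301.2 251.9] med [ 0.624 -0.003  0.211] min [ 0.619 -0.024  0.2  ] max [0.629 0.01  0.22 ]
scene hand [351 263  35  23 310] [368.1 274.9] med [0.593 0.219 0.272] min [0.573 0.167 0.238] max [0.605 0.273 0.291]
scene bar [150  83  21  16  99] [160.5  90.5] med [ 0.342 -1.127  0.096] min [ 0.301 -1.143  0.07 ] max [ 0.392 -1.113  0.1
[... 2831 characters left out ...]
 [0.812 0.652 0.08 ]
scene bar [382 469   8   9  49] [385.6 473.1] med [0.902 0.556 0.075] min [0.892 0.546 0.071] max [0.911 0.565 0.083]
scene bar [421 469   8   8  40] [424.3 472.1] med [0.834 0.623 0.074] min [0.827 0.613 0.07 ] max [0.843 0.631 0.082]
scene bar [407 472   7   8  41] [409.7 475.9] med [0.865 0.602 0.074] min [0.855 0.594 0.071] max [0.874 0.611 0.079]
scene bar [431 475   7   5  28] [433.7 477.3] med [0.828 0.646 0.075] min [0.821 0.64  0.07 ] max [0.838 0.655 0.083]
416 298 [ 0.378 -0.304  0.082]
352 289 [ 0.407 -0.134  0.009]
422 182 [ 0.677 -0.308  0.198]
282 258 [0.495 0.056 0.161]
252 200 [0.63  0.118 0.271]
348 200 [ 0.631 -0.115  0.226]
192 307 [0.368 0.327 0.012]
```

View pics/iso.png

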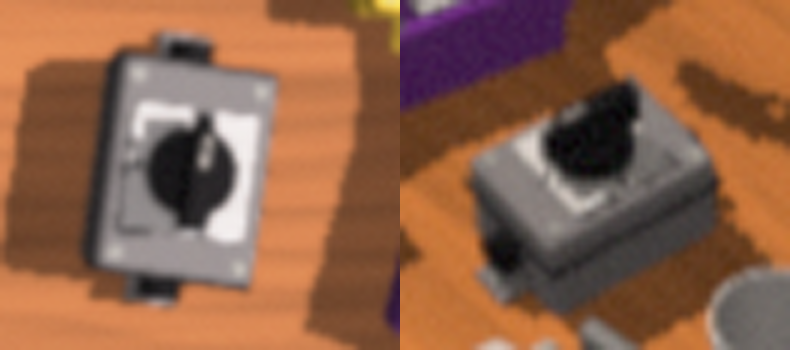

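The crop confirms the grey box at top (416,298). Its handle bar lies along the box's long side, so it is on. The bar runs from about (420.5,288) to (418,310.5). Next I refine the handle axis, the bar angle and the handgrip.

```bash
python3 - <<'E'
from h import *
fit=lambda q:(lambda r:(np.round(r[0],4),np.round(r[1],4),round(r[2],1)))(cv2.minAreaRect((q[:,:2]).astype(np.float32)))
for n in("top","scene"):
    D=np.load(n+"0.npz");P=cloud(n,D['d']);dark=D['p'].max(2)<75
    near=np.hypot(P[...,0]-.375,P[...,1]+.304)<.1
    f=near&(abs(P[...,2]-.061)<.006);print(n,"boxtop",f.sum(),fit(P[f]),np.median(P[f],0).round(4))
    b=near&dark&(P[...,2]>.088);q=P[b];print("bar",b.sum(),fit(q),q.mean(0).round(4),np.percentile(q[:,2],[10,50,90]).round(3))
    w=np.linalg.svd(q[:,:2]-q[:,:2].mean(0))[2][0];print("bar ang",np.arctan2(w[1],w[0]))
    k=near&dark&(P[...,2]>.066);print("handle all",fit(P[k]),P[k].mean(0).round(4))
    h=(np.hypot(P[...,0]-.59,P[...,1]-.222)<.09)&dark&(P[...,2]>.22)&(P[...,1]>.16);q=P[h]
    print("grip",h.sum(),fit(q),q.mean(0).round(4),q[q[:,1]>.25].mean(0),q[q[:,1]<.185].mean(0))
# box edges at z=.06, bar ends z=.1
e=onz("top",[(435.4,280),(430,322.6)],.06);b=onz("top",[(420.6,288),(418,310.6)],.1);print(e,b,b.mean(0))
for s in(e,b): d=s[0]-s[1];print(np.arctan2(d[1],d[0]),np.hypot(*d[:2]))
E
```

```text
top boxtop 918 (array([ 0.3746, -0.3108]), array([0.0895, 0.1183]), 79.5) [ 0.3745 -0.3064  0.0608]
bar 93 (array([ 0.3766, -0.3102]), array([0.0164, 0.0578]), 80.8) [ 0.3717 -0.3072  0.0984] [0.094 0.099 0.103]
bar ang 3.026542742655317
handle all (array([ 0.3746, -0.309 ]), array([0.0462, 0.0457]), 35.2) [ 0.3741 -0.3058  0.0851]
grip 421 (array([0.5857, 0.217 ]), array([0.0244, 0.0985]), 1.2) [0.5852 0.2197 0.2716] [0.58448898 0.25803959 0.28058455] [0.58625956 0.17762745 0.26154787]
scene boxtop 348 (array([ 0.377, -0.309]), array([0.099 , 0.1213]), 76.9) [ 0.3966 -0.2923  0.0618]
bar 65 (array([ 0.3763, -0.3049]), array([0.0632, 0.0201]), 0.1) [ 0.3735 -0.3049  0.0967] [0.089 0.097 0.103]
bar ang -0.15720410095078463
handle all (array([ 0.3764, -0.2981]), array([0.0346, 0.0633]), 88.9) [ 0.3769 -0.301   0.0852]
grip 321 (array([0.5906, 0.2199]), array([0.1067, 0.0306]), 86.9) [0.5914 0.2204 0.2714] [0.59019024 0.26189205 0.2806594 ] [0.59183643 0.17671062 0.2596777 ]
[[ 0.42560376 -0.3650998   0.06      ]
 [ 0.30763183 -0.34503552  0.06      ]] [[ 0.40548463 -0.31350856  0.1       ]
 [ 0.34475477 -0.30400095  0.1       ]] [ 0.3751197  -0.30875475  0.1       ]
-0.16846470437108962 0.1196660041446401
-0.155295222221452 0.061469596159634154
```

```bash
cat >> h.py <<'E'
from scipy.spatial.transform import Rotation as Ro
def go(pos,yaw):
    o=ctrl.get_obs();w,x,y,z=o["eef_rot"];M=Ro.from_quat([x,y,z,w]).as_matrix()
    y0=np.arctan2(M[1,0],M[0,0]);d=(yaw-y0+np.pi)%(2*np.pi)-np.pi
    s=M.T@(np.array(pos)-o["eef_pos"])/.4
    print("t",round(float(o["time_s"]),2),"pos",np.round(o["eef_pos"],4),"yaw",y0.round(4),"z",M[:,2].round(3),"q",np.round(o["q"],2),"F",np.round(o["wrist_force"],1),"T",np.round(o["torque"],2))
    print("move",s.round(4),round(-d/np.pi,4))
E
python3 -c "
from h import *
go([.3755,-.310,.14],-.165)"
```

```text
t 0.1 pos [ 0.2405 -0.5217  0.2305] yaw 0.4318 z [-0.     0.002 -1.   ] q [-1.35  0.18  1.61  0.    1.35 -0.21] F [0.2 0.3 0.6] T [-0.01  0.02  0.02]
move [ 0.5279 -0.3392  0.2269] 0.19
```

>>> {"op": "drive_tool", "data": {"plan": [[[0.1, -0.06, 0, 0.04], [0.2, -0.12, 0, 0.08], [0.28, -0.18, 0.03, 0.11], [0.36, -0.23, 0.08, 0.15], [0.44, -0.28, 0.14, 0.19], [0.5, -0.32, 0.19, 0.19], [0.528, -0.339, 0.227, 0.19], [0.528, -0.339, 0.227, 0.19], [0.528, -0.339, 0.227, 0.19], [0.528, -0.339, 0.227, 0.19]]], "jaw": 0}}

```text
time_s: 0.93
eef_pos: [0.3759, -0.3114, 0.141]
eef_rot: [0.0, 0.997, -0.082, 0.0]
wrist_force: [0.2, -0.5, -0.0]
opening: 1.0
grasp_force: 0.0
```

```bash
python3 - <<'E'
from h import *
go([.3755,-.310,.079],-.165)
p,d=ctrl.camera("scene");q,_=ctrl.camera("top")
a=cv2.resize(p[130:240,230:350],None,fx=3.3,fy=3.3);b=cv2.resize(q[250:350,360:480],(396,363));cv2.imwrite("pics/above.png",np.hstack([a,b])[:,:,::-1])
E
```

```text
t 0.93 pos [ 0.3759 -0.3114  0.141 ] yaw -0.1646 z [ 0.    -0.001 -1.   ] q [-0.94  0.09  1.9  -0.    1.15  0.8 ] F [ 0.2 -0.5 -0. ] T [-0.   -0.04  0.02]
move [-0.0015 -0.0034  0.1549] 0.0001
```

View pics/above.png

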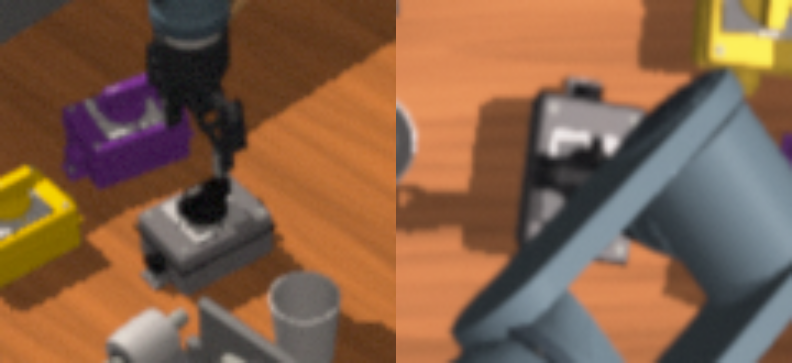

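The gripper is centred over the grey box's handle, at about (205,200) in the left crop, with the fingers either side of the bar. I'll descend and close.

>>> {"op": "drive_tool", "data": {"plan": [[[0, -0.003, 0.05, 0], [0, -0.003, 0.1, 0], [0, -0.003, 0.13, 0], [0, -0.003, 0.155, 0], [0, -0.003, 0.155, 0], [0, -0.003, 0.155, 0]]], "jaw": 0}}

```text
time_s: 1.53
eef_pos: [0.3757, -0.3103, 0.0788]
eef_rot: [0.0, 0.997, -0.083, 0.0]
wrist_force: [0.3, -0.1, 0.6]
opening: 0.999
grasp_force: 0.0
```

>>> {"op": "drive_tool", "data": {"plan": [[[0, 0, 0, 0], [0, 0, 0, 0], [0, 0, 0, 0], [0, 0, 0, 0], [0, 0, 0, 0], [0, 0, 0, 0], [0, 0, 0, 0], [0, 0, 0, 0], [0, 0, 0, 0], [0, 0, 0, 0]]], "jaw": 1}}

```text
time_s: 2.37
eef_pos: [0.3761, -0.3092, 0.079]
eef_rot: [-0.0, 0.997, -0.082, 0.0]
wrist_force: [-0.9, 3.4, 5.8]
opening: 0.15
grasp_force: 58.9
```

>>> {"op": "drive_tool", "data": {"plan": [[[0, 0, 0, -0.03], [0, 0, 0, -0.06], [0, 0, 0, -0.09], [0, 0, 0, -0.12], [0, 0, 0, -0.15], [0, 0, 0, -0.18], [0, 0, 0, -0.21], [0, 0, 0, -0.24], [0, 0, 0, -0.26], [0, 0, 0, -0.28], [0, 0, 0, -0.28]]]}}

```text
time_s: 3.28
eef_pos: [0.3759, -0.3083, 0.079]
eef_rot: [-0.001, 0.936, 0.352, 0.0]
wrist_force: [-0.8, 6.3, 9.5]
opening: 0.151
grasp_force: 59.4
```

>>> {"op": "drive_tool", "data": {"plan": [[[0, 0, 0, -0.03], [0, 0, 0, -0.06], [0, 0, 0, -0.09], [0, 0, 0, -0.12], [0, 0, 0, -0.15], [0, 0, 0, -0.18], [0, 0, 0, -0.2], [0, 0, 0, -0.215], [0, 0, 0, -0.215], [0, 0, 0, -0.215]]]}}

```text
time_s: 4.12
eef_pos: [0.3753, -0.308, 0.0789]
eef_rot: [-0.002, 0.768, 0.641, 0.0]
wrist_force: [-4.2, 7.2, 12.5]
opening: 0.149
grasp_force: 59.8
```

```bash
python3 -c "
from h import *
go([.3755,-.310,.079],1.406)"
```

```text
t 4.12 pos [ 0.3753 -0.308   0.0789] yaw 1.3912 z [-0.002  0.003 -1.   ] q [-0.93  0.19  1.94  0.    1.01 -0.75] F [-4.2  7.2 12.5] T [1.24 0.83 0.14]
move [-0.0048  0.0014 -0.0002] -0.0047
```

>>> {"op": "drive_tool", "data": {"plan": [[[0, 0, 0, -0.004], [0, 0, 0, -0.004], [0, 0, 0, -0.004], [0, 0, 0, -0.004], [0, 0, 0, -0.004], [0, 0, 0, -0.004], [0, 0, 0, -0.004], [0, 0, 0, -0.004]]], "jaw": 0}}

```text
time_s: 4.78
eef_pos: [0.3759, -0.3095, 0.0785]
eef_rot: [-0.0, 0.764, 0.645, -0.0]
wrist_force: [0.1, -0.4, 1.2]
opening: 1.001
grasp_force: 0.0
```

>>> {"op": "drive_tool", "data": {"plan": [[[0, 0, -0.03, 0], [0, 0, -0.08, 0], [0, 0, -0.16, 0], [0, 0, -0.26, 0], [0, 0, -0.36, 0], [0, 0, -0.46, 0], [0, 0, -0.56, 0], [0, 0, -0.65, 0], [0, 0, -0.7, 0], [0, 0, -0.7, 0], [0, 0, -0.7, 0]]], "jaw": 0}}

```text
time_s: 5.7
eef_pos: [0.3762, -0.3099, 0.3597]
eef_rot: [0.001, 0.764, 0.645, -0.0]
wrist_force: [-0.2, -0.4, -0.6]
opening: 0.999
grasp_force: 0.0
```

```bash
python3 - <<'E'
from h import *
go([.588,.222,.36],np.pi/2)
p,d=ctrl.camera("scene");q,_=ctrl.camera("top")
a=cv2.resize(p[130:240,230:350],None,fx=3.3,fy=3.3);b=cv2.resize(q[250:350,360:480],(396,363));cv2.imwrite("pics/off.png",np.hstack([a,b])[:,:,::-1])
E
```

```text
t 5.7 pos [ 0.3762 -0.3099  0.3597] yaw 1.4026 z [ 0.002 -0.002 -1.   ] q [-0.93 -0.1   1.64 -0.    1.6  -0.76] F [-0.2 -0.4 -0.6] T [ 0.05 -0.04 -0.01]
move [ 1.3996  0.2993 -0.003 ] -0.0535
```

View pics/off.png

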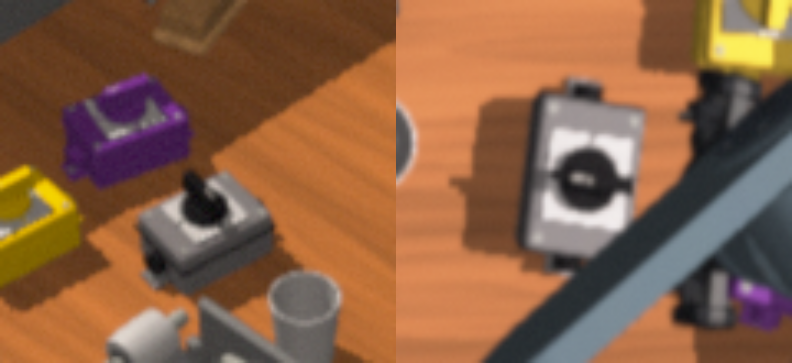

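The handle now lies across the box, at about (585,180) in the right crop, so the isolator is off and has stayed off after release. I'll go to the handgrip with the fingers shut.

>>> {"op": "drive_tool", "data": {"plan": [[[0.08, 0.02, 0, 0], [0.16, 0.035, 0, 0], [0.24, 0.05, 0, 0], [0.32, 0.07, 0, 0], [0.4, 0.085, 0, 0], [0.48, 0.1, 0, -0.01], [0.56, 0.12, 0, -0.02], [0.64, 0.135, 0, -0.03], [0.72, 0.15, 0, -0.04], [0.8, 0.17, 0, -0.0535], [0.8, 0.17, 0, -0.0535], [0.8, 0.17, 0, -0.0535]]], "jaw": 1}}

```text
time_s: 6.8
eef_pos: [0.496, -0.0038, 0.3563]
eef_rot: [-0.002, 0.706, 0.708, -0.001]
wrist_force: [-0.2, -0.8, -1.1]
opening: -0.004
grasp_force: 0.0
```

```bash
python3 -c "
from h import *
go([.588,.222,.32],np.pi/2)"
```

```text
t 6.8 pos [ 0.496  -0.0038  0.3563] yaw 1.5739 z [-0.004  0.001 -1.   ] q [-0.25 -0.08  1.63 -0.    1.59 -0.25] F [-0.2 -0.8 -1.1] T [ 0.01 -0.05 -0.04]
move [0.5636 0.2321 0.0903] 0.001
```

>>> {"op": "drive_tool", "data": {"plan": [[[0.08, 0.035, 0, 0], [0.16, 0.07, 0, 0], [0.24, 0.1, 0, 0], [0.32, 0.135, 0, 0], [0.4, 0.165, 0, 0], [0.48, 0.2, 0, 0], [0.53, 0.22, 0.03, 0], [0.564, 0.232, 0.07, 0], [0.564, 0.232, 0.09, 0], [0.564, 0.232, 0.09, 0], [0.564, 0.232, 0.09, 0]]]}}

```text
time_s: 7.72
eef_pos: [0.5889, 0.2185, 0.3213]
eef_rot: [-0.001, 0.708, 0.706, -0.001]
wrist_force: [0.4, -0.6, 0.6]
opening: 0.003
grasp_force: 0.0
```

```bash
python3 - <<'E'
from h import *
go([.588,.222,.18],np.pi/2)
p,d=ctrl.camera("scene");q,_=ctrl.camera("top")
a=cv2.resize(p[200:330,290:430],(392,364));b=cv2.resize(q[170:270,160:268],(392,364));cv2.imwrite("pics/grip.png",np.hstack([a,b])[:,:,::-1])
E
```

```text
t 7.72 pos [0.5889 0.2185 0.3213] yaw 1.569 z [-0.003 -0.001 -1.   ] q [ 0.17  0.24  1.35 -0.    1.55  0.17] F [ 0.4 -0.6  0.6] T [-0.02  0.01 -0.03]
move [ 0.0092 -0.0013  0.3531] -0.0006
```

View pics/grip.png

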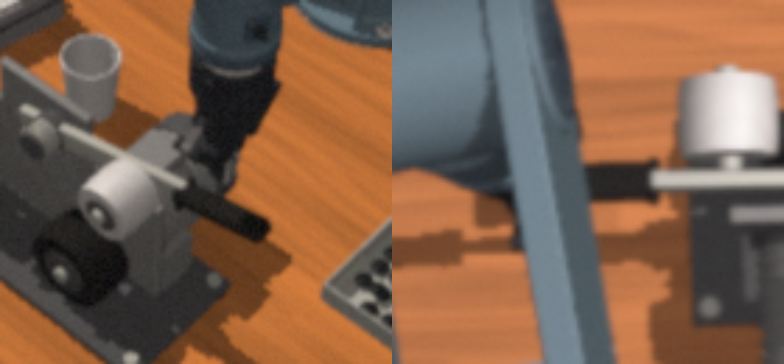

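The shut fingers stand above mid-grip. I'll press down gradually and watch the force.

>>> {"op": "drive_tool", "data": {"plan": [[[0.005, 0, 0.05, 0], [0.005, 0, 0.09, 0], [0.005, 0, 0.11, 0], [0.005, 0, 0.13, 0], [0.005, 0, 0.15, 0], [0.005, 0, 0.17, 0], [0.005, 0, 0.19, 0], [0.005, 0, 0.21, 0], [0.005, 0, 0.21, 0], [0.005, 0, 0.21, 0]]]}}

```text
time_s: 8.65
eef_pos: [0.5911, 0.2234, 0.2426]
eef_rot: [0.001, 0.707, 0.707, 0.003]
wrist_force: [-2.1, 4.2, 12.1]
opening: -0.001
grasp_force: 5.5
```

```bash
python3 -c "
from h import *
go([.588,.222,.185],np.pi/2)"
```

```text
t 8.65 pos [0.5911 0.2234 0.2426] yaw 1.5708 z [ 0.006  0.003 -1.   ] q [0.17 0.29 1.45 0.   1.39 0.17] F [-2.1  4.2 12.1] T [0.81 0.38 0.01]
move [-0.004  -0.0087  0.1438] -0.0
```

>>> {"op": "drive_tool", "data": {"plan": [[[0, -0.003, 0.02, 0], [0, -0.006, 0.04, 0], [0, -0.006, 0.06, 0], [0, -0.006, 0.08, 0], [0, -0.006, 0.1, 0], [0, -0.006, 0.12, 0], [0, -0.006, 0.135, 0], [0, -0.006, 0.135, 0], [0, -0.006, 0.135, 0], [0, -0.006, 0.135, 0]]]}}

```text
time_s: 9.48
eef_pos: [0.5908, 0.2243, 0.1906]
eef_rot: [0.002, 0.707, 0.707, 0.006]
wrist_force: [-0.8, 6.6, 14.9]
opening: -0.001
grasp_force: 8.1
```

```bash
python3 -c "
from h import *
go([.588,.222,.179],np.pi/2)"
```

```text
t 9.48 pos [0.5908 0.2243 0.1906] yaw 1.5707 z [ 0.011  0.005 -1.   ] q [0.17 0.33 1.5  0.   1.29 0.17] F [-0.8  6.6 14.9] T [1.02 0.   0.04]
move [-0.0058 -0.0073  0.0289] -0.0
```

>>> {"op": "drive_tool", "data": {"plan": [[[0, 0, 0.01, 0], [0, 0, 0.02, 0], [0, 0, 0.03, 0], [0, 0, 0.03, 0], [0, 0, 0.03, 0], [0, 0, 0.03, 0]]]}}

```text
time_s: 9.98
eef_pos: [0.5909, 0.2234, 0.1799]
eef_rot: [0.003, 0.707, 0.707, 0.005]
wrist_force: [-3.5, 2.8, 21.9]
opening: -0.006
grasp_force: 11.3
```

>>> {"op": "drive_tool", "data": {"plan": [[[0, 0, 0.005, 0], [0, 0, 0.01, 0], [0, 0, 0.01, 0], [0, 0, 0.01, 0], [0, 0, 0.01, 0]]]}}

```text
time_s: 10.4
eef_pos: [0.5911, 0.2235, 0.1796]
eef_rot: [0.003, 0.707, 0.707, 0.006]
wrist_force: [-13.7, 0.1, 42.2]
opening: -0.002
grasp_force: 20.5
```

The arm is on its stop: commanding 4 mm more moved it 0.3 mm while the force rose from 22 to 42 N. I'll ease off by 2 mm for a moderate hold.

>>> {"op": "drive_tool", "data": {"plan": [[[0, 0, -0.005, 0], [0, 0, -0.005, 0], [0, 0, -0.005, 0], [0, 0, -0.005, 0], [0, 0, -0.005, 0], [0, 0, -0.005, 0]]]}}

```text
time_s: 10.9
eef_pos: [0.591, 0.2234, 0.1797]
eef_rot: [0.003, 0.707, 0.707, 0.005]
wrist_force: [-8.1, 2.2, 32.5]
opening: 0.001
grasp_force: 15.9
```

```bash
python3 - <<'E'
from h import *
go([.588,.222,.179],np.pi/2)
p,d=ctrl.camera("scene");cv2.imwrite("pics/end.png",cv2.resize(p[120:360,200:520],(800,600))[:,:,::-1])
go([.588,.222,.179],np.pi/2)
E
```

```text
t 10.9 pos [0.591  0.2234 0.1797] yaw 1.5707 z [ 0.012  0.003 -1.   ] q [0.17 0.34 1.51 0.   1.27 0.17] F [-8.1  2.2 32.5] T [ 0.18  1.37 -0.07]
move [-0.0036 -0.0076  0.0016] -0.0
t 10.95 pos [0.591  0.2234 0.1797] yaw 1.5706 z [ 0.012  0.003 -1.   ] q [0.17 0.34 1.51 0.   1.27 0.17] F [-8.9  1.7 31.3] T [ 0.1   1.4  -0.08]
move [-0.0036 -0.0075  0.0016] -0.0
```

View pics/end.png

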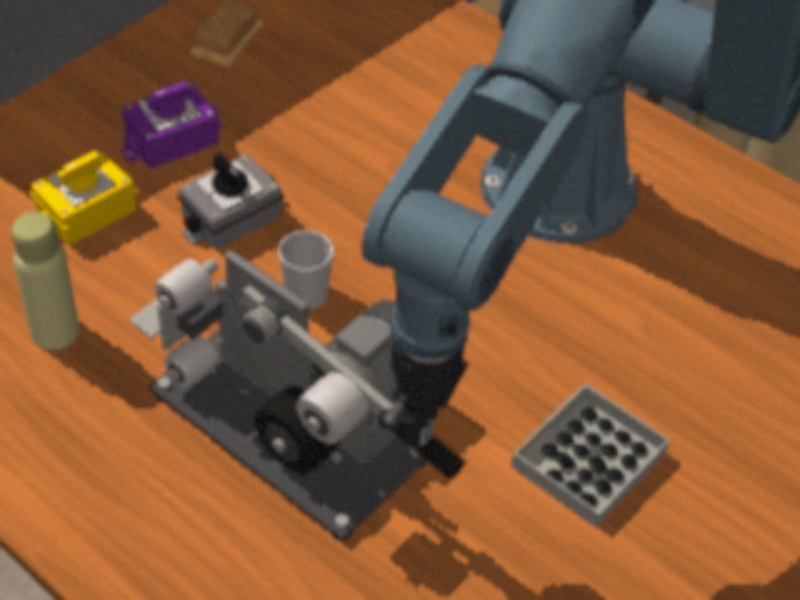

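The fingers press on the handgrip at about (430,440), and the tension arm is down on its stop. The isolator handle at (232,180) is still across its box, so it is off. The tray, tin and flask look undisturbed; the spanner is outside this crop and the arm never went near it. I'll hand in now.

```bash
python3 -c "
from bench import ctrl
print(ctrl.hand_in())"
```

```text
the job is handed in; nothing more can be done
None
```

I turned the isolator off first, then pressed the tension arm down onto its lower stop, and the robot is still holding it there with about 31 N; the job is handed in.

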